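# Test the conveyor's stop button and reset it

### The arm

A 6-joint arm with a two-finger parallel gripper is mounted at the origin on a cart in front of the work surface, level with it; the furniture and walls round the work are solid. World frame = base frame: x ahead of the robot, y to its left, z up, the work surface at z = 0. Lengths are in mm, angles in rad, forces in N, time in s.
With the tool pointing down it reaches from about 275 to 1000 mm from the base axis. Payload 8.4 kg.
Tool frame: the origin (TCP) lies midway between the tips of the shut fingers; the grasp point (between the pads) lies 19 mm behind it; z points along the fingers, y is the line along which they close (so a half turn about z gives the same grasp; the last joint's range is limited). The gripper opens to 85 mm and grips with 20 to 120 N. Pads are 22 mm wide; open, the fingers measure 114 mm over their backs; the gripper's body (76 mm by 85 mm) begins 54 mm behind the grasp point. The pads swing forward as they close: fully open they stand 13 mm farther back than shut.
Start: joints at [1.305, 0.353, 1.633, -0, 1.155, -0.002], TCP at [162.968, 603.382, 231.281] pointing down, gripper open.
Joint ranges: [-2.63, 2.63], [-0.92, 2.1], [0.06, 2.66], [-1.3, 4.44], [0, 2.69], [-3.02, 3.02]. Speed limits (rad/s): [2.22, 2.22, 2.79, 3.14, 3.14, 3.14].

### API

Orientations are given as [roll, pitch, yaw] about the fixed x, y, z axes, in that order (R = Rz(yaw) Ry(pitch) Rx(roll)).
In Python, from rig import r gives the robot as it stands.
- The arm moves only by the tool servo_tool, never from a script. Its argument "deltas" is a list of rows, each an object of numbers: "x", "y", "z": the shift along the world's x, y, z in mm; "rx", "ry", "rz": the turn, a rotation vector about the world's x, y, z in rad; "gripper": the gripper's target within -1 to 1 (fully open at 1, half-way at 0, shut at -1). A call has 1 to 10 rows; each row is the pose to reach, as a shift and turn from the pose commanded when the call began; what a row does not reach only later rows make up. A row lasts 1/10 s, in which the tool goes at most 50 mm and 8.59 degrees, less where a joint would pass 70% of its speed; a pose out of reach is approached as far as the arm can. A call with a gripper value outside its range is refused whole. The fingers move at their own pace and stop on an object; "newtons" is the grip in N (left out, the last holds). Time passes only in rows, so rows that repeat a pose let the fingers close. It gives the time, the measured TCP pose, the force, the opening and the grip force at its end, in the units of the state.
- r.sense(): the state, without advancing time (a new reading comes with each control period).
- r.grab_frame(name): name is "scene" or "side" or "wrist"; returns the picture (420x560x3 uint8, blue, green, red); there is no depth.
- r.camera_params(name): a dict with "mtx" (3x3 intrinsics, pixels), "D" ([k1, k2, p1, p2, k3] as OpenCV has them; the pictures are not rectified), "eye" and "orientation" of the camera in the world. Camera axes: x right, y down, z forward; pixel columns grow to the right and rows downward; lengths in mm; the calibration is good to about 2 mm. A picture is of the moment at which its call begins: read the wrist's pose just before it. camera_params takes no time and is no camera call; for the wrist camera it gives the pose at the moment of the call.
- r.sign_off(): hands the job in; it is judged then, once.
Trained networks look in the newest picture that a camera, given by its name, has taken for a name from the list of things; names that differ only in an ending like _2 or _b are one class to them, and where a whole thing is asked for, a point or a joint stands for the part that bears it (a point fixed in the world has none). Each returns a list of dicts, best first, with "conf" (0 to 1); they miss things now and then, are a little off and sometimes report something else, mostly with a low value. They report only what shows in the picture. A call takes as long as a camera call.
- r.recognise(name, camera): "box" ([left, top, width, height] in pixels, round what is visible of it).
The state is a dict: "clock": time; "qpos": joint angles; "qvel": joint speeds; "joint_efforts": joint torques, N m; "eef_pos": TCP position; "tcp_rot": TCP orientation; "contact_force": force on the tool from outside, world axes, zero at the start; "wrist_torque": the same for the moment, N m; "opening": opening from 0.0 (shut) to 1.0 (fully open); "grasp_force": force on a finger pad.
Only numpy, scipy, OpenCV 4.12 (cv2) and the standard library are available. Lean on these libraries where they do the work, as an engineer would, in place of code of your own. Each camera call takes 0.05 s, during which the arm holds its last target. There are 200 camera calls.

### The job

Test the jar conveyor's emergency stop with the fingertips: press the red mushroom button in until it latches and let go of it so that it stays down by itself; then push its bar round clockwise until the button springs back up, and after that press the blue reset button fully in and let it go. Nothing is gripped: never have the red bar between the fingers, do not press the blue button while the red one is down, and leave the jars, lid, tape, tin, spatula and thermometer where they are.

Things in the scene. Friction and masses are not known exactly. Their poses are not given: they have to be found in the camera images.
- stop_box: Yellow stop box fixed to the table, 112 x 112 x 56 mm, on the left or on the right. Origin at the centre of its underside; x points to its rear (cable gland), y to its left, z up. The red mushroom stop button stands upright over its centre; white arrows on the button show the clockwise release turn.
- stop_push (a joint): How far the stop button is pressed in, m: 0 up, 0.012 at the bottom. A spring lifts it (2.4 N up, 6 N at the bottom; the click on the way needs about 5 N). Pressed beyond 0.010 with the twist near 0 it latches and, let go, rests at about 0.009. A clockwise turn of more than about 0.55 rad frees it and it springs up to 0.
- stop_twist (a joint): Turn of the button and its bar, rad: 0 at rest, growing clockwise seen from above, up to 1.0 at its stop. A spring turns it back to 0; the torque is about 0.02 N m at 0 and 0.09 N m at 1.0, so some 2 N pushed sideways on a bar end turns it.
- stop_top (a point): Middle of the top face of the red grip bar, on the button's axis, 114 mm above the table when up; moves and turns with it; y along the bar. The bar (90 long, 14 wide, 18 high, mm; along the box's y at twist 0) crosses a disc 60 mm across, 80 to 100 mm above the table; its ends stand out 15 mm past the disc, free below down to the box top at 56 mm.
- bar_left (a point): Point in the bar's left end, 38 mm from the button's axis, 9 mm below the bar's top, in the middle of its width. A clockwise turn moves it away from the front of the box, towards the rear (first along the box's +x).
- bar_right (a point): The same point in the bar's right end; a clockwise turn moves it towards the front of the box (first along the box's -x).
- reset_box: Grey reset box fixed to the table, 80 x 80 x 64 mm, on the other side. Origin at the centre of its underside, z up. On its top a round blue push button 32 mm across in a flat aluminium collar 48 mm across and 12 mm high.
- reset_button (a joint): How far the blue button is pressed, m: 0 up, 0.006 fully in. A spring brings it back; fully in takes 5 N.
- reset_button_top (a point): Centre of the blue button's top face, 86 mm above the table when up (10 mm proud of its collar); moves with it.
- candle_jar: round jar 72 x 72 x 90 mm with a pale yellow lid, standing between the two boxes; origin at the centre of its underside
- jar_lid: loose pale yellow jar lid, 71 mm across, 13 mm high, lying between the boxes near the table's front edge; origin at the centre of its underside
- roll_of_tape: roll of brown tape lying flat, 104 mm across, 24 mm high; origin at the centre of its underside
- tin: dark green tin box 74 x 122 x 50 mm on the left; origin at the centre of its underside
- black_spatula: black spatula 45 x 192 x 10 mm lying on the left; origin at the centre of its underside
- thermometer: probe thermometer 158 mm long with a black handle, lying on the right; origin under its middle
- test_jar: round jar 72 x 72 x 90 mm with a pale yellow lid on the right; origin at the centre of its underside

How it is judged:
By the outcome, as a careful person would: the job done as asked, in the order asked, and still so for the second after the job is handed in, with the robot touching nothing.
It also fails if it takes over 51 s, if anything falls off the work surface, if the arm or the gripper's body presses on something with over 40 N, if the wrist force passes 120 N, or if a joint passes its speed limit or range.

## Working session

There is one attempt and no reset: what is moved stays moved. The work goes in short steps, Python scripts to look and compute and a tool call to move; the robot and the scene stay as the last step left them, time stands still between calls to the robot, and variables do not carry over. Pictures are saved under pics/ and viewed, at most 10 in all, crops included, and the job is handed in when it is done.

Besides the shell and the picture viewer there is one more tool, called after "Request:" by a JSON object that holds its "api" and its "payload". servo_tool: Moves the arm, as the interface text tells. Its arguments: {"type":"object","properties":{"deltas":{"type":"array","items":{"type":"object","properties":{"x":{"type":"number"},"y":{"type":"number"},"z":{"type":"number"},"rx":{"type":"number"},"ry":{"type":"number"},"rz":{"type":"number"},"gripper":{"type":"number"}}}},"newtons":{"type":"number"}},"required":["deltas"]}

```bash
mkdir -p pics; cat > h.py <<'E'
import numpy as np,cv2
from rig import r
from scipy.spatial.transform import Rotation as R
def cam(n):
    p=r.camera_params(n); o=np.array(p["orientation"],float)
    M=o if o.shape==(3,3) else R.from_euler('xyz',o).as_matrix()
    return np.array(p["mtx"],float),np.array(p["D"],float),np.array(p["eye"],float),M
def at(n,uv,z,c=None):
    K,D,e,M=c or cam(n)
    q=cv2.undistortPoints(np.array(uv,float).reshape(-1,1,2),K,D).reshape(-1,2)
    d=np.c_[q,np.ones(len(q))]@M.T
    return e+d*((z-e[2])/d[:,2])[:,None]
def proj(n,P,c=None):
    K,D,e,M=c or cam(n)
    return cv2.projectPoints(np.array(P,float).reshape(-1,3),cv2.Rodrigues(M.T)[0],-M.T@e,K,D)[0].reshape(-1,2)
E
python3 - <<'E'
from h import *
print(r.sense()); 
for n in("scene","side"):
    print(r.camera_params(n))
    f=r.grab_frame(n); cv2.imwrite(f"pics/{n}0.png",f)
    for t in("stop_box","stop_top","reset_box","reset_button_top","candle_jar","test_jar"):
        print(n,t,[(np.round(d["box"]).tolist(),round(d["conf"],2)) for d in r.recognise(t,n)[:2]])
E
```

```text
{'clock': 0.0, 'qpos': array([ 1.30464869e+00,  3.53636054e-01,  1.63414043e+00,  1.35509150e-05,
        1.15521551e+00, -2.36245009e-03]), 'qvel': array([-0.00042206,  0.00042481, -0.0007512 , -0.00080494,  0.000352  ,
       -0.00105792]), 'joint_efforts': array([ 3.40493971e-03, -6.05254984e+01, -3.42078710e+01,  2.95556601e-04,
        9.24028252e-03, -4.78422703e-05]), 'eef_pos': array([162.80623043, 602.92102613, 230.56654908]), 'tcp_rot': array([-3.14019334e+00, -1.56956569e-05,  2.87780198e+00]), 'contact_force': array([-0.04835317, -0.58443085, -0.86377997]), 'wrist_torque': array([-0.05133513,  0.02560608, -0.00991153]), 'grasp_force': 0.0, 'opening': 1.0027506364131245}
{'mtx': array([[440.34679103,   0.        , 277.2836635 ],
       [  0.        , 440.34679103, 208.75050265],
       [  0.        ,   0.        ,   1.        ]]), 'D': array([-0.00459533,  0.        ,  0.        ,  0.        ,  0.        ]), 'eye': array([-216.07229037, 1005.72176628,  669.9497607 ]), 'orientation': array([-2.010115  ,  0.00935721, -2.49549217])}
scene stop_box []
scene stop_top [([281.0, 
[... 264 characters left out ...]
25.0], 0.81), ([321.0, 184.0, 10.0, 5.0], 0.26)]
{'mtx': array([[519.15889058,   0.        , 279.16262178],
       [  0.        , 519.15889058, 210.27535645],
       [  0.        ,   0.        ,   1.        ]]), 'D': array([-0.07835741,  0.        ,  0.        ,  0.        ,  0.        ]), 'eye': array([  -87.80598928, -1413.13297947,   833.66805007]), 'orientation': array([-2.01176614, -0.00616542, -0.38817665])}
side stop_box []
side stop_top [([255.0, 187.0, 13.0, 12.0], 0.5)]
side reset_box [([302.0, 248.0, 33.0, 38.0], 0.59), ([255.0, 186.0, 12.0, 13.0], 0.4)]
side reset_button_top []
side candle_jar [([271.0, 213.0, 21.0, 32.0], 0.91)]
side test_jar [([356.0, 268.0, 29.0, 42.0], 0.61)]
```

```bash
python3 - <<'E'
import cv2
a=cv2.imread("pics/scene0.png")
cv2.imwrite("pics/scene_v.png",cv2.resize(a,(784,588)))
b=cv2.imread("pics/side0.png")[150:330,200:440]
cv2.imwrite("pics/side_v.png",cv2.resize(b,(720,540),interpolation=cv2.INTER_CUBIC))
E
```

```text
(no output)
```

View pics/scene_v.png

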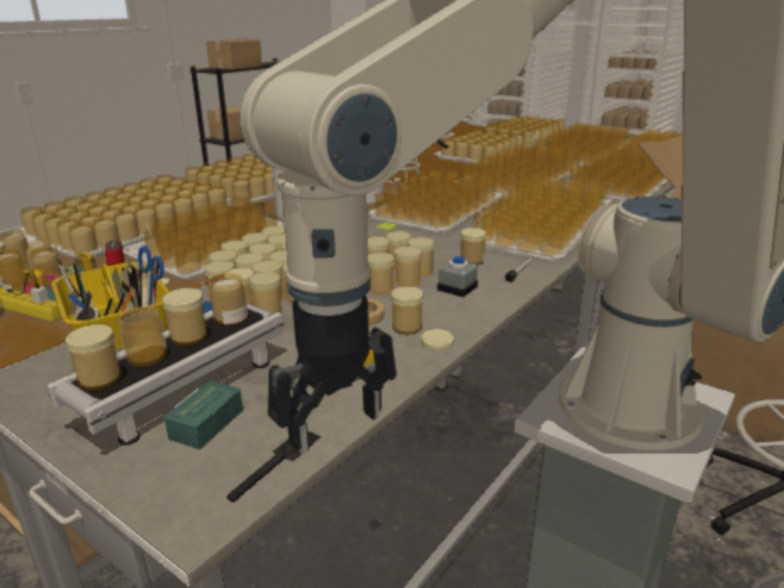

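View pics/side_v.png

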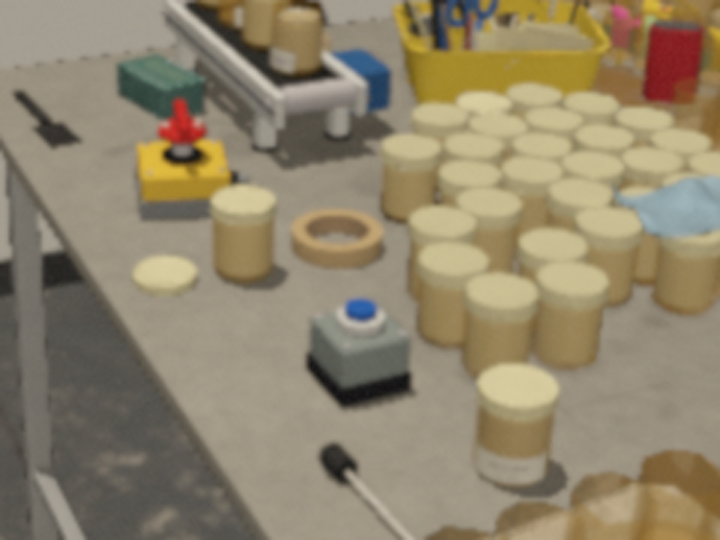

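The scene view shows the arm hiding the stop box, with the reset box at about (328,190). The side crop shows the yellow stop box with its red button at full-image (261,193), and the blue button at (320,253).

```bash
python3 - <<'E'
from h import *
print("stop",at("side",(260.7,193),105)); print("reset",at("side",(320.3,252.7),86), at("scene",(327.9,186.5),86))
s=lambda u,v:(200+u/3,150+v/3)
print("box corners top z56",at("side",[s(140,175),s(228,172),s(220,140),s(148,142)],56))
print("candle",at("side",s(243,205),90),"test",at("side",s(517,388),90),"lid",at("side",s(165,272),13),"tape",at("side",s(337,232),24))
print("tin",at("side",s(160,75),50))
print(proj("side",[r.sense()["eef_pos"]]))
c=cam("wrist");print(r.sense()["eef_pos"],c)
f=r.grab_frame("wrist");cv2.imwrite("pics/w0.png",f)
E
```

```text
stop [[494.15054896 170.65113065 105.        ]]
reset [[ 517.97593063 -257.09733123   86.        ]] [[ 503.26746917 -232.06452209   86.        ]]
box corners top z56 [[439.48428642 167.20091354  56.        ]
 [539.12204469 136.99126294  56.        ]
 [564.99392658 227.80496914  56.        ]
 [480.01503112 254.62756774  56.        ]]
candle [[495.18244142 -15.36077093  90.        ]] test [[ 579.85074638 -440.3505344    90.        ]] lid [[412.18203302   6.49247382  13.        ]] tape [[619.99402639   4.79308924  24.        ]]
tin [[575.08761985 477.05473921  50.        ]]
[[143.31148394 135.24394083]]
[162.95202763 603.40340296 231.31571818] (array([[319.36070119,   0.        , 286.02877061],
       [  0.        , 319.36070119, 211.72802418],
       [  0.        ,   0.        ,   1.        ]]), array([-0.05137792,  0.        ,  0.        ,  0.        ,  0.        ]), array([ 92.17692334, 621.23129403, 373.02250103]), array([[ 2.60238776e-01,  9.26827831e-01,  2.70676840e-01],
       [ 9.65544247e-01, -2.49718001e-01, -7.32477148e-02],
       [-2.95141255e-04,  2.80412362e-01, -9.59879586e-01]]))
```

View pics/w0.png

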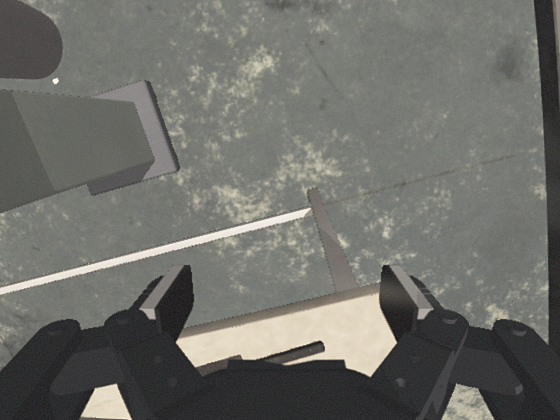

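The wrist view shows the floor and the table edge, and the camera sits on the robot side of the tool. I'll move above the stop box, shutting the fingers on the way.

Request:
{"api": "servo_tool", "payload": {"deltas": [{"x":25,"y":-34,"z":15,"gripper":-1},{"x":55,"y":-74,"z":30,"gripper":-1},{"x":85,"y":-114,"z":45,"gripper":-1},{"x":115,"y":-154,"z":60,"gripper":-1},{"x":145,"y":-192,"z":70,"gripper":-1},{"x":175,"y":-230,"z":70,"gripper":-1},{"x":205,"y":-270,"z":70,"gripper":-1},{"x":235,"y":-308,"z":70,"gripper":-1},{"x":262,"y":-345,"z":70,"gripper":-1},{"x":290,"y":-380,"z":70,"gripper":-1}]}}

```text
invalid input
```

Request:
{"api": "servo_tool", "payload": {"deltas": [{"x":20,"y":-22},{"x":35,"y":-35},{"x":35,"y":-35},{"x":35,"y":-35}]}}

```text
invalid input
```

```bash
python3 - <<'E'
from h import *
import pickle
s=r.sense();c=cam("wrist");f=r.grab_frame("wrist");print(s["clock"],s["eef_pos"],s["tcp_rot"],s["opening"],s["contact_force"])
cv2.imwrite("pics/w1.png",f);pickle.dump(c,open("w1.pkl","wb"))
for t in("stop_box","stop_top"):
    print(t,[(np.round(d["box"]).tolist(),round(d["conf"],2)) for d in r.recognise(t,"wrist")[:2]])
E
```

```text
0.75 [162.95914424 603.39406164 231.32192898] [ 3.14152467e+00 -1.05720027e-05  2.87779586e+00] 1.0004848759390863 [ 0.04663443 -0.3858299  -0.1431849 ]
stop_box [([80.0, 416.0, 32.0, 1.0], 0.42)]
stop_top []
```

View pics/w1.png

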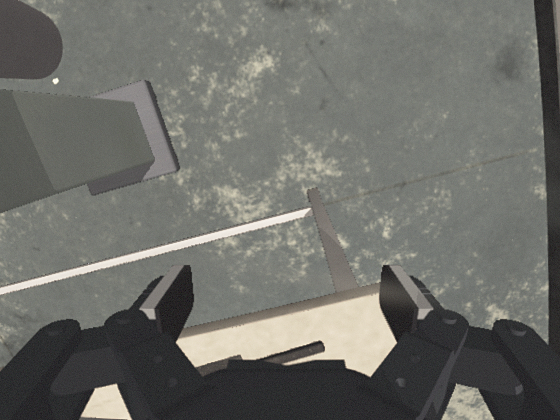

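The move calls were refused as invalid, so the arm hasn't moved. I'll retry with every key filled in.

Request:
{"api": "servo_tool", "payload": {"deltas": [{"x":25,"y":-34,"z":15,"rx":0,"ry":0,"rz":0,"gripper":-1},{"x":55,"y":-74,"z":30,"rx":0,"ry":0,"rz":0,"gripper":-1},{"x":85,"y":-114,"z":45,"rx":0,"ry":0,"rz":0,"gripper":-1},{"x":115,"y":-154,"z":60,"rx":0,"ry":0,"rz":0,"gripper":-1},{"x":145,"y":-192,"z":70,"rx":0,"ry":0,"rz":0,"gripper":-1},{"x":175,"y":-230,"z":70,"rx":0,"ry":0,"rz":0,"gripper":-1},{"x":205,"y":-270,"z":70,"rx":0,"ry":0,"rz":0,"gripper":-1},{"x":235,"y":-308,"z":70,"rx":0,"ry":0,"rz":0,"gripper":-1},{"x":262,"y":-345,"z":70,"rx":0,"ry":0,"rz":0,"gripper":-1},{"x":290,"y":-380,"z":70,"rx":0,"ry":0,"rz":0,"gripper":-1}], "newtons": 20}}

```text
clock: 1.9
eef_pos: [453.9, 221.3, 301.6]
tcp_rot: [3.141, 0.001, 2.877]
contact_force: [0.9, 0.5, -0.2]
opening: -0.001
grasp_force: 0.0
```

Request:
{"api": "servo_tool", "payload": {"deltas": [{"x":20,"y":-20,"z":0,"rx":0,"ry":0,"rz":0,"gripper":-1},{"x":35,"y":-35,"z":0,"rx":0,"ry":0,"rz":0,"gripper":-1},{"x":35,"y":-35,"z":0,"rx":0,"ry":0,"rz":0,"gripper":-1},{"x":35,"y":-35,"z":0,"rx":0,"ry":0,"rz":0,"gripper":-1}], "newtons": 20}}

```text
clock: 2.3
eef_pos: [487.8, 188.3, 301.2]
tcp_rot: [3.142, -0.001, 2.877]
contact_force: [0.6, 0.3, 0.2]
opening: 0.0
grasp_force: 0.0
```

```bash
python3 - <<'E'
from h import *
import pickle
s=r.sense();c=cam("wrist");f=r.grab_frame("wrist");print(s["clock"],s["eef_pos"],s["tcp_rot"],s["opening"],s["contact_force"])
cv2.imwrite("pics/w2.png",f);pickle.dump(c,open("w2.pkl","wb"))
for t in("stop_box","stop_top"):
    print(t,[(np.round(d["box"]).tolist(),round(d["conf"],2)) for d in r.recognise(t,"wrist")[:2]])
E
```

```text
2.3 [487.82200476 188.25053447 301.16789601] [ 3.14156906e+00 -5.23886497e-04  2.87655654e+00] 0.0003509405970618921 [0.58863404 0.32594329 0.21068649]
stop_box [([251.0, 136.0, 89.0, 105.0], 0.56)]
stop_top [([254.0, 169.0, 84.0, 52.0], 0.59), ([118.0, 128.0, 56.0, 52.0], 0.41)]
```

View pics/w2.png

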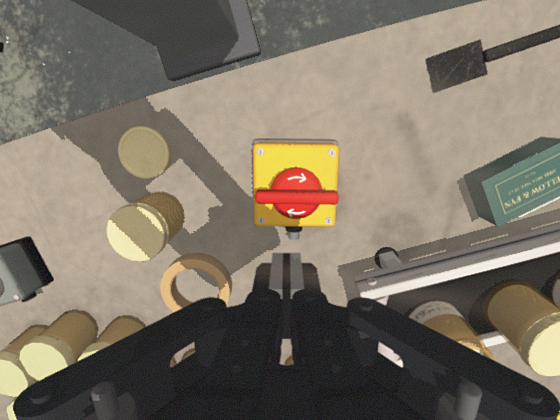

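The wrist view shows the red bar running from about (255,198) to (339,198), its disc at (297,192), and the gland at the rear (293,232). The yellow box top spans (254..338, 143..226).

```bash
python3 - <<'E'
from h import *
import pickle
c=pickle.load(open("w2.pkl","rb"));f=cv2.imread("pics/w2.png")
h=cv2.cvtColor(f,cv2.COLOR_BGR2HSV).astype(int)
red=((h[...,0]<6)|(h[...,0]>174))&(h[...,1]>150)&(h[...,2]>60)
red[:130]=0;red[245:]=0
ye=(abs(h[...,0]-25)<7)&(h[...,1]>150)&(h[...,2]>120); ye[:130]=0;ye[245:]=0;ye[:,:240]=0;ye[:,350:]=0
ys,xs=np.nonzero(red);print("red",xs.min(),xs.max(),ys.min(),ys.max())
for x in(256,258,260,262,332,334,336,338):
    q=ys[xs==x]; print(x,q.min() if len(q) else None,q.max() if len(q) else None)
m=cv2.minAreaRect(np.argwhere(ye|red)[:,::-1].astype(np.float32));b=cv2.boxPoints(m);print(m)
W=at(0,b,56,c);print("box top",W,W.mean(0))
E=at(0,[(256,198),(338,198.5)],114,c);print("bar ends",E,E.mean(0),np.linalg.norm(E[1]-E[0]))
# fit check
d=(E[1]-E[0]);print("yaw of box y",np.arctan2(d[1],d[0]))
E
cat >>h.py <<'E'
E
```

```text
red 256 337 168 217
256 193 201
258 190 202
260 190 202
262 190 202
332 191 203
334 192 203
336 193 203
338 None None
((295.5, 184.5), (83.0, 85.0), 90.0)
box top [[433.41074678 160.90951445  56.        ]
 [459.81739069 258.67162363  56.        ]
 [561.7441374  235.84983104  56.        ]
 [533.29334732 130.82212885  56.        ]] [497.06640555 196.56327449  56.        ]
bar ends [[486.70691735 154.25823103 114.        ]
 [509.95948656 238.09934251 114.        ]] [498.33320195 196.17878677 114.        ] 87.00582710559422
yaw of box y 1.3002551061108099
```

Request:
{"api": "servo_tool", "payload": {"deltas": [{"x":5,"y":4,"z":-40,"rx":0,"ry":0,"rz":0,"gripper":-1},{"x":10,"y":8,"z":-85,"rx":0,"ry":0,"rz":0,"gripper":-1},{"x":10,"y":8,"z":-130,"rx":0,"ry":0,"rz":0,"gripper":-1},{"x":10,"y":8,"z":-165,"rx":0,"ry":0,"rz":0,"gripper":-1},{"x":10,"y":8,"z":-180,"rx":0,"ry":0,"rz":0,"gripper":-1},{"x":10,"y":8,"z":-180,"rx":0,"ry":0,"rz":0,"gripper":-1}], "newtons": 20}}

```text
clock: 3.05
eef_pos: [495.7, 196.5, 119.0]
tcp_rot: [-3.139, -0.004, 2.879]
contact_force: [1.0, 0.2, 0.6]
opening: 0.002
grasp_force: 0.0
```

Request:
{"api": "servo_tool", "payload": {"deltas": [{"x":0,"y":0,"z":-5,"rx":0,"ry":0,"rz":0,"gripper":-1},{"x":0,"y":0,"z":-9,"rx":0,"ry":0,"rz":0,"gripper":-1},{"x":0,"y":0,"z":-12,"rx":0,"ry":0,"rz":0,"gripper":-1},{"x":0,"y":0,"z":-15,"rx":0,"ry":0,"rz":0,"gripper":-1},{"x":0,"y":0,"z":-18,"rx":0,"ry":0,"rz":0,"gripper":-1},{"x":0,"y":0,"z":-20,"rx":0,"ry":0,"rz":0,"gripper":-1},{"x":0,"y":0,"z":-20,"rx":0,"ry":0,"rz":0,"gripper":-1}], "newtons": 20}}

```text
clock: 3.75
eef_pos: [498.8, 196.8, 102.0]
tcp_rot: [3.14, 0.001, 2.878]
contact_force: [-0.4, 0.6, 5.4]
opening: -0.001
grasp_force: 2.7
```

Request:
{"api": "servo_tool", "payload": {"deltas": [{"x":0,"y":0,"z":-2,"rx":0,"ry":0,"rz":0,"gripper":-1},{"x":0,"y":0,"z":-3,"rx":0,"ry":0,"rz":0,"gripper":-1},{"x":0,"y":0,"z":-3,"rx":0,"ry":0,"rz":0,"gripper":-1}], "newtons": 20}}

```text
clock: 4.05
eef_pos: [499.9, 197.3, 101.6]
tcp_rot: [3.139, 0.003, 2.878]
contact_force: [-6.5, -0.3, 32.5]
opening: 0.007
grasp_force: 16.6
```

Request:
{"api": "servo_tool", "payload": {"deltas": [{"x":0,"y":0,"z":10,"rx":0,"ry":0,"rz":0,"gripper":-1},{"x":0,"y":0,"z":30,"rx":0,"ry":0,"rz":0,"gripper":-1},{"x":0,"y":0,"z":70,"rx":0,"ry":0,"rz":0,"gripper":-1},{"x":0,"y":0,"z":100,"rx":0,"ry":0,"rz":0,"gripper":-1},{"x":0,"y":0,"z":100,"rx":0,"ry":0,"rz":0,"gripper":-1},{"x":0,"y":0,"z":100,"rx":0,"ry":0,"rz":0,"gripper":-1}], "newtons": 20}}

```text
clock: 4.65
eef_pos: [498.1, 196.3, 198.7]
tcp_rot: [3.141, 0.001, 2.878]
contact_force: [-0.5, -0.4, -0.7]
opening: -0.001
grasp_force: 0.0
```

```bash
python3 - <<'E'
from h import *
s=r.sense();c=cam("wrist");f=r.grab_frame("wrist");print(s["clock"],s["eef_pos"])
cv2.imwrite("pics/w3.png",cv2.resize(f[60:330,100:460],(720,540)))
ctr=np.array([498.3,196.4]);by=np.array([.267,.964])
for z in(105,114): print(z,proj(0,[[*(ctr+by*t),z] for t in(-45,0,45)],c).tolist())
E
```

```text
4.65 [498.12627313 196.32709197 198.66994573]
105 [[229.48415201287168, 216.6407093267048], [287.747932774471, 217.0247928695826], [345.94611161808945, 217.39033290347865]]
114 [[227.4421967177821, 220.2163186932813], [287.81435280536033, 220.61930537869583], [348.1151733832087, 220.9891397805133]]
```

View pics/w3.png

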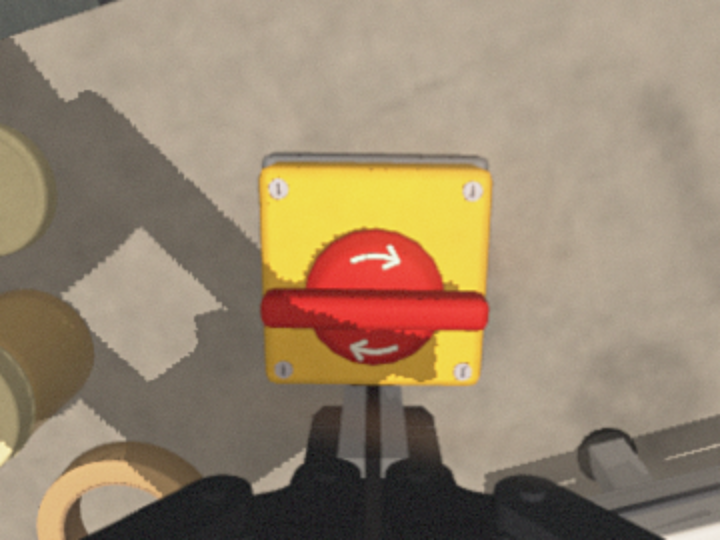

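The bar spans about (231..344, 215) in full-image pixels. That length matches a top at z≈105, so the button has latched. Next I'll bring the tip beside the bar's left end, on the front side, and push it to the rear.

Request:
{"api": "servo_tool", "payload": {"deltas": [{"x":-12,"y":45,"z":-10,"rx":0,"ry":0,"rz":0,"gripper":-1},{"x":-12,"y":45,"z":-50,"rx":0,"ry":0,"rz":0,"gripper":-1},{"x":-12,"y":45,"z":-85,"rx":0,"ry":0,"rz":0,"gripper":-1},{"x":-12,"y":45,"z":-103,"rx":0,"ry":0,"rz":0,"gripper":-1},{"x":-12,"y":45,"z":-103,"rx":0,"ry":0,"rz":0,"gripper":-1},{"x":-12,"y":45,"z":-103,"rx":0,"ry":0,"rz":0,"gripper":-1}], "newtons": 20}}

```text
clock: 5.3
eef_pos: [485.4, 241.0, 94.5]
tcp_rot: [-3.14, -0.002, 2.878]
contact_force: [0.4, -0.4, 1.0]
opening: -0.001
grasp_force: 0.0
```

Request:
{"api": "servo_tool", "payload": {"deltas": [{"x":4,"y":-1,"z":0,"rx":0,"ry":0,"rz":0,"gripper":-1},{"x":8,"y":-2,"z":0,"rx":0,"ry":0,"rz":0,"gripper":-1},{"x":12,"y":-3,"z":0,"rx":0,"ry":0,"rz":0,"gripper":-1},{"x":16,"y":-4.5,"z":0,"rx":0,"ry":0,"rz":0,"gripper":-1},{"x":20,"y":-5.5,"z":0,"rx":0,"ry":0,"rz":0,"gripper":-1},{"x":24,"y":-6.5,"z":0,"rx":0,"ry":0,"rz":0,"gripper":-1},{"x":27,"y":-7.5,"z":0,"rx":0,"ry":0,"rz":0,"gripper":-1},{"x":30,"y":-8.5,"z":0,"rx":0,"ry":0,"rz":0,"gripper":-1},{"x":33,"y":-9,"z":0,"rx":0,"ry":0,"rz":0,"gripper":-1},{"x":33,"y":-9,"z":0,"rx":0,"ry":0,"rz":0,"gripper":-1}], "newtons": 20}}

```text
clock: 6.3
eef_pos: [519.0, 232.2, 95.0]
tcp_rot: [-3.141, -0.0, 2.878]
contact_force: [-1.9, 0.9, -0.7]
opening: -0.002
grasp_force: 1.0
```

```bash
python3 - <<'E'
from h import *
f=r.grab_frame("wrist");print(r.sense()["eef_pos"])
cv2.imwrite("pics/w4.png",f)
E
```

```text
[518.89411977 232.26628428  95.06573682]
```

View pics/w4.png

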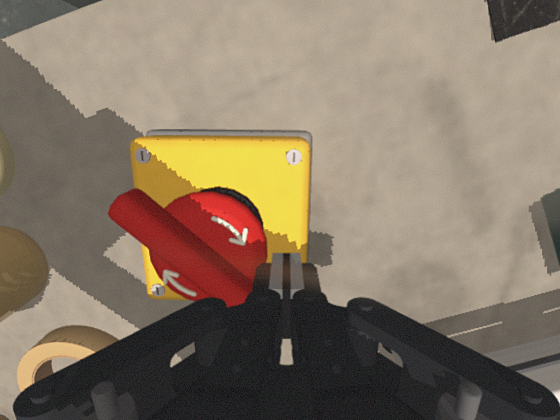

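The bar is turned roughly 0.7 rad, from (115,200) to (250,290), and the dark stem showing at (245,195) suggests it has sprung up. I'll back out and check.

Request:
{"api": "servo_tool", "payload": {"deltas": [{"x":-6,"y":1.5,"z":0,"rx":0,"ry":0,"rz":0,"gripper":-1},{"x":-14,"y":4,"z":0,"rx":0,"ry":0,"rz":0,"gripper":-1},{"x":-24,"y":6.5,"z":0,"rx":0,"ry":0,"rz":0,"gripper":-1},{"x":-36,"y":10,"z":0,"rx":0,"ry":0,"rz":0,"gripper":-1},{"x":-42,"y":11,"z":20,"rx":0,"ry":0,"rz":0,"gripper":-1},{"x":-42,"y":11,"z":60,"rx":0,"ry":0,"rz":0,"gripper":-1},{"x":-34,"y":-10,"z":100,"rx":0,"ry":0,"rz":0,"gripper":-1},{"x":-22,"y":-34,"z":120,"rx":0,"ry":0,"rz":0,"gripper":-1},{"x":-22,"y":-34,"z":120,"rx":0,"ry":0,"rz":0,"gripper":-1},{"x":-22,"y":-34,"z":120,"rx":0,"ry":0,"rz":0,"gripper":-1}], "newtons": 20}}

```text
clock: 7.35
eef_pos: [496.4, 198.3, 215.4]
tcp_rot: [3.141, 0.0, 2.877]
contact_force: [-0.7, -0.2, -0.6]
opening: -0.002
grasp_force: 0.0
```

```bash
python3 - <<'E'
from h import *
c=cam("wrist");f=r.grab_frame("wrist");print(r.sense()["eef_pos"],r.sense()["clock"])
h=cv2.cvtColor(f,cv2.COLOR_BGR2HSV).astype(int)
red=((h[...,0]<6)|(h[...,0]>174))&(h[...,1]>150)&(h[...,2]>50)
red[:,:150]=0;red[:,430:]=0;red[280:]=0
ys,xs=np.nonzero(red);print("red",xs.min(),xs.max(),ys.min(),ys.max(),ys[xs==xs.min()+4].mean(),ys[xs==xs.max()-4].mean())
ctr=np.array([498.3,196.4]);by=np.array([.267,.964])
for z in(105,114): print(z,proj(0,[[*(ctr+by*t),z] for t in(-43.5,0,43.5)],c).tolist())
cv2.imwrite("pics/w5.png",f)
E
```

```text
[495.80110173 198.48028369 214.54974962] 7.4
red 231 340 175 240 214.0 215.0
105 [[233.11428118490926, 213.33544593001056], [285.8688012778938, 213.63638216593478], [338.593604420279, 213.931784753404]]
114 [[231.3248838476232, 216.55760249743966], [285.8647318431175, 216.87271961824374], [340.37274861298056, 217.17219793869404]]
```

View pics/w5.png

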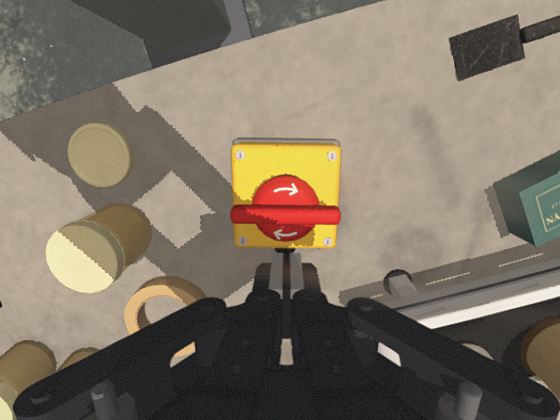

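The bar now spans (231..340), which matches its full 114 mm height, and it is back at zero twist, so the button has released. Going to the reset box, passing well above the candle jar.

Request:
{"api": "servo_tool", "payload": {"deltas": [{"x":0,"y":-30,"z":20,"rx":0,"ry":0,"rz":0,"gripper":-1},{"x":0,"y":-75,"z":40,"rx":0,"ry":0,"rz":0,"gripper":-1},{"x":0,"y":-122,"z":50,"rx":0,"ry":0,"rz":0,"gripper":-1},{"x":0,"y":-170,"z":50,"rx":0,"ry":0,"rz":0,"gripper":-1},{"x":0,"y":-218,"z":50,"rx":0,"ry":0,"rz":0,"gripper":-1},{"x":0,"y":-266,"z":50,"rx":0,"ry":0,"rz":0,"gripper":-1},{"x":0,"y":-314,"z":50,"rx":0,"ry":0,"rz":0,"gripper":-1},{"x":0,"y":-362,"z":40,"rx":0,"ry":0,"rz":0,"gripper":-1},{"x":0,"y":-405,"z":30,"rx":0,"ry":0,"rz":0,"gripper":-1},{"x":0,"y":-435,"z":25,"rx":0,"ry":0,"rz":0,"gripper":-1}], "newtons": 20}}

```text
clock: 8.4
eef_pos: [495.8, -237.8, 237.8]
tcp_rot: [3.141, -0.003, 2.877]
contact_force: [1.0, 0.4, 0.2]
opening: -0.002
grasp_force: 0.0
```

Request:
{"api": "servo_tool", "payload": {"deltas": [{"x":0,"y":0,"z":0,"rx":0,"ry":0,"rz":0,"gripper":-1},{"x":0,"y":0,"z":0,"rx":0,"ry":0,"rz":0,"gripper":-1},{"x":0,"y":0,"z":0,"rx":0,"ry":0,"rz":0,"gripper":-1}], "newtons": 20}}

```text
clock: 8.7
eef_pos: [496.8, -235.1, 239.6]
tcp_rot: [3.141, -0.001, 2.879]
contact_force: [-1.0, 0.0, 0.2]
opening: 0.003
grasp_force: 0.0
```

```bash
python3 - <<'E'
from h import *
c=cam("wrist");f=r.grab_frame("wrist");print(r.sense()["eef_pos"],r.sense()["clock"])
h=cv2.cvtColor(f,cv2.COLOR_BGR2HSV).astype(int)
b=((abs(h[...,0]-115)<12)&(h[...,1]>150)&(h[...,2]>60)).astype(np.uint8)
n,_,st,ce=cv2.connectedComponentsWithStats(b)
for i in range(1,n):
    if st[i,4]>40: x,y,w,hh=st[i,:4];print(st[i],ce[i],at(0,(x+w/2,y+hh/2),86,c),at(0,(x,y+hh/2),86,c),at(0,(x+w,y+hh/2),86,c))
print([(np.round(d["box"]).tolist(),round(d["conf"],2)) for d in r.recognise("reset_button_top","wrist")[:2]])
cv2.imwrite("pics/w6.png",f)
E
```

```text
[ 496.97762702 -235.04187203  239.9419349 ] 8.75
[259 205  30  30 720] [273.74027778 219.60138889] [[ 514.14225369 -253.01444032   86.        ]] [[ 510.36585553 -267.08520105   86.        ]] [[ 517.91855354 -238.95142206   86.        ]]
[([260.0, 204.0, 31.0, 32.0], 0.87), ([44.0, 152.0, 122.0, 49.0], 0.19)]
```

View pics/w6.png

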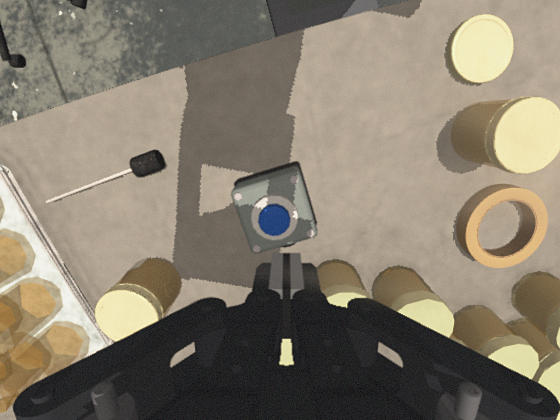

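The blue button is at (274,220), which puts it at about (514,-253) at z=86. The nearby jars are clear of the finger path.

Request:
{"api": "servo_tool", "payload": {"deltas": [{"x":9,"y":-9,"z":-35,"rx":0,"ry":0,"rz":0,"gripper":-1},{"x":17,"y":-18,"z":-75,"rx":0,"ry":0,"rz":0,"gripper":-1},{"x":17,"y":-18,"z":-115,"rx":0,"ry":0,"rz":0,"gripper":-1},{"x":17,"y":-18,"z":-142,"rx":0,"ry":0,"rz":0,"gripper":-1},{"x":17,"y":-18,"z":-149,"rx":0,"ry":0,"rz":0,"gripper":-1},{"x":17,"y":-18,"z":-149,"rx":0,"ry":0,"rz":0,"gripper":-1},{"x":17,"y":-18,"z":-153,"rx":0,"ry":0,"rz":0,"gripper":-1},{"x":17,"y":-18,"z":-156,"rx":0,"ry":0,"rz":0,"gripper":-1},{"x":17,"y":-18,"z":-159,"rx":0,"ry":0,"rz":0,"gripper":-1},{"x":17,"y":-18,"z":-160,"rx":0,"ry":0,"rz":0,"gripper":-1}], "newtons": 20}}

```text
clock: 9.8
eef_pos: [515.1, -255.0, 81.3]
tcp_rot: [-3.141, 0.003, 2.878]
contact_force: [2.9, 0.5, 3.6]
opening: -0.001
grasp_force: 2.1
```

Request:
{"api": "servo_tool", "payload": {"deltas": [{"x":0,"y":0,"z":-1,"rx":0,"ry":0,"rz":0,"gripper":-1},{"x":0,"y":0,"z":-2,"rx":0,"ry":0,"rz":0,"gripper":-1},{"x":0,"y":0,"z":-2,"rx":0,"ry":0,"rz":0,"gripper":-1}], "newtons": 20}}

```text
clock: 10.1
eef_pos: [515.1, -255.0, 79.9]
tcp_rot: [-3.141, 0.002, 2.878]
contact_force: [0.2, 2.2, 14.9]
opening: 0.001
grasp_force: 7.4
```

14.9 N at z=79.9 means the button is against its stop, fully in. Letting go and lifting clear.

Request:
{"api": "servo_tool", "payload": {"deltas": [{"x":0,"y":0,"z":8,"rx":0,"ry":0,"rz":0,"gripper":-1},{"x":0,"y":0,"z":30,"rx":0,"ry":0,"rz":0,"gripper":-1},{"x":0,"y":0,"z":75,"rx":0,"ry":0,"rz":0,"gripper":-1},{"x":0,"y":0,"z":120,"rx":0,"ry":0,"rz":0,"gripper":-1},{"x":0,"y":0,"z":150,"rx":0,"ry":0,"rz":0,"gripper":-1},{"x":0,"y":0,"z":150,"rx":0,"ry":0,"rz":0,"gripper":-1},{"x":0,"y":0,"z":150,"rx":0,"ry":0,"rz":0,"gripper":-1}], "newtons": 20}}

```text
clock: 10.8
eef_pos: [513.5, -254.6, 228.4]
tcp_rot: [-3.141, 0.0, 2.878]
contact_force: [-0.7, 0.1, 0.0]
opening: 0.002
grasp_force: 0.0
```

```bash
python3 - <<'E'
from h import *
f=r.grab_frame("side");s=r.sense();print(s["eef_pos"],s["contact_force"],s["clock"])
a=cv2.imread("pics/side0.png");d=np.hstack([x[170:300,230:400] for x in(a,f)])
cv2.imwrite("pics/s2.png",cv2.resize(d,None,fx=2.3,fy=2.3,interpolation=cv2.INTER_CUBIC))
E
```

```text
[ 513.04276418 -254.31529503  227.31976626] [-0.65654823 -0.27414725  0.02066216] 10.85
```

View pics/s2.png

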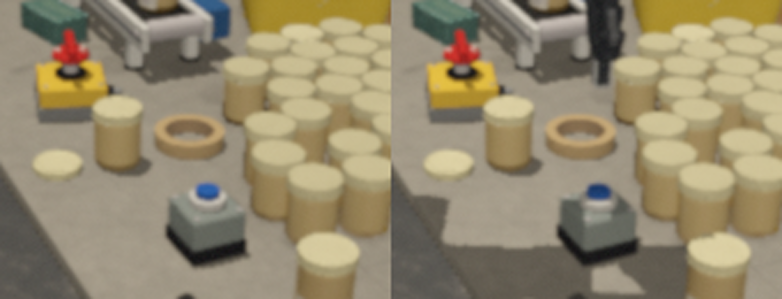

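In the before/after side views, the red button (460,50) and the blue one (598,192) are both up again and nothing else has moved. The robot is clear of everything.

```bash
python3 -c "
from rig import r
print(r.sign_off())"
```

```text
the job is handed in; nothing more can be done
None
```

I pressed the red stop until it latched and let it stay down by itself, turned its bar clockwise until it sprang up, then pressed the blue reset fully in and let it go; the job was handed in at about 10.9 s, with nothing else seen to move in the final side view.

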